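Scoop one grinding ball into the mill jar

TASK

Use the one-ball scoop to lift the large steel ball out of its lane in the white tray and tip it into the open steel mill jar; the fingers must not touch the ball. Then stand the scoop upright on the bare worktop again and let go.

Things in the scene. Friction and masses are not known exactly. Their poses are not given: they have to be found in the camera images.
- scoop: Steel scoop with grey upright grip, standing on its sole; loose, 0.12 kg. Origin under the sole, z up, nose to -x. In mm: sole x -19 (nose edge) to 23, 35 wide; lip 2.5 high at x -12; pocket floor 1.5 high, 30 wide, back wall at x 6; the seated ball (centre x -6, z 13.5) rolls out over the nose when it is tipped 25 degrees down (45 is sure). Grip: 14 x 14 bar at x 16, y 0, z 36 to 90.
- ball_large: Polished steel ball, 24 mm diameter, about 57 g, loose, free to roll. It lies in one of the tray's three lanes, within 40 mm of the stop wall; the other two lanes each hold a smaller steel ball of 15 mm. Origin at its centre.
- tray: White tray, fixed, 130 (x) x 148 (y) mm; origin under its centre, z up. Three lanes along x, 44 wide, centred at y -48, 0, 48; floor 6 high, lane walls 22 high. Stop wall at the -x end (right, seen from the robot): inner face x -60, 27 high; low sill at +x: inner face x 61, 13 high. Scoop slid along the floor, nose to -x, till its nose meets the stop wall: the ball climbs into the pocket.
- jar: Open round steel jar, fixed, outer diameter 76 mm, 40 mm high, wall 4 mm, inner floor 5 mm above the worktop. Origin at the centre of its underside, z up.
There are look-alikes about, which are no part of the job. Leave any orange or purple look-alike of the ball_large alone. What is shaped like the scoop but yellow is not meant.

How it is judged (in metres and radians):
On the way, in this order (a step that is already met when the one before it is completed fails the run):
1. the large ball rides in the scoop's pocket, lifted clear of the tray (height (world z) of ball_large above 0.05 m and x of ball_large in the frame of scoop between -0.016 and 0 m and y of ball_large in the frame of scoop between -0.01 and 0.01 m and z of ball_large in the frame of scoop below 0.022 m), for 0.2 s.
2. the large ball is in the jar (horizontal distance between ball_large and jar below 0.028 m and height (world z) of ball_large below 0.03 m), for 0.2 s.
At the end, for the whole second after the job is handed in: The large ball lies on the floor of the jar (its centre within 28 mm of the jar's axis and below 30 mm), and the scoop stands still and upright (within about 8 degrees) with its sole on the worktop (all of step 2 and height (world z) of scoop between -0.004 and 0.004 m and angle between scoop's own z axis and vertical below 0.15 rad and linear speed of scoop below 0.02 m/s); the robot touches nothing.
It fails at once if the fingers touch the large ball (contact force between the fingers and ball_large above 0.3 N).
It also fails if it takes over 61 s, if anything falls off the work surface, if the arm or the gripper's body presses on something with over 40 N, if the wrist force passes 120 N, or if a joint passes its speed limit or range.

ROBOT

A 6-joint arm with a two-finger parallel gripper is mounted at the origin on a cart in front of the work surface, level with it; the furniture and walls round the work are solid. World frame = base frame: x ahead of the robot, y to its left, z up, the work surface at z = 0. Lengths are in mm, angles in rad, forces in N, time in s.
With the tool pointing down it reaches from about 275 to 775 mm from the base axis. Payload 14.6 kg.
Tool frame: the origin (TCP) lies at the very end of the fingers, on their centre line; the grasp point (between the pads) lies 19 mm behind it (env.grasp_offset is the distance from the TCP to the grasp point, in mm); z points along the fingers, y is the line along which they close (so a half turn about z gives the same grasp; the last joint's range is limited). The gripper opens to 85 mm and grips with 20 to 120 N. Pads are 22 mm wide; open, the fingers measure 114 mm over their backs; the gripper's body (76 mm by 85 mm) begins 54 mm behind the grasp point. The pads swing forward as they close: fully open they stand 13 mm farther back than shut.
Start: joints at [-1.314, 0.263, -0.048, 1.259, 0, 1.415], TCP at [210.13, -481.117, 231.278] pointing down, gripper open.
Joint ranges: [-2.65, 2.65], [-0.89, 1.7], [-1.18, 1.37], [-2.13, 2.11], [-1.35, 1.29], [-3.14, 3.14]. Speed limits (rad/s): [1.89, 1.89, 2.57, 2.79, 3.14, 3.14].

INTERFACE

Orientations are given as a rotation vector (axis times angle).
In Python, from rig import monitor, grab_frame, ticket, env gives the robot as it stands.
- The arm moves only by the shell command python3 -m pendant 'ROWS' [FORCE]. ROWS is JSON, a list of rows, each a list of 3 entries, a list of its own where there are three numbers: the turn, a rotation vector about the tool's x, y, z in degrees, then the shift along the tool's x, y, z in mm, then the opening, from 0 (shut) to 1 (fully open). A call has 1 to 5 rows; each row shifts and turns the commanded pose from where the row before left it, along the tool's axes as they then stand; what a row does not reach is not made up. A row lasts 1/8 s, in which the tool goes at most 62.5 mm and 10.7 degrees, less where a joint would pass 70% of its speed; a pose out of reach is approached as far as the arm can. A call is refused whole if a number of a shift passes 62.5 or a number of a turn 10.7, either way. A call with a gripper value outside its range is refused whole. The fingers move at their own pace and stop on an object; FORCE is the grip in N (left out, the last holds). Time passes only in rows, so rows that do not move let the fingers close. It gives the time, the measured TCP pose, the force, the opening and the grip force at its end, in the units of the state.
- monitor.observe(): the state, without advancing time (a new reading comes with each control period).
- grab_frame(name): name is "scene" or "top"; returns a dict with "pixels" (420x560x3 uint8, red, green, blue), "camera_matrix" (3x3 intrinsics, pixels), "k1" (the pictures are not rectified: a ray, as slopes to the right and down, at radius r is drawn at 1 + k1 r^2 times it, then the intrinsics apply), "R" (3x3) and "t" (3): a world point X has camera coordinates R X + t. Camera axes: x right, y down, z forward; pixel columns grow to the right and rows downward; lengths in mm; the calibration is good to about 2 mm. A picture is of the moment at which its call begins. There is no depth.
- ticket.job_done(): hands the job in; it is judged then, once.
The state is a dict: "time_s": time; "q": joint angles; "qd": joint speeds; "joint_efforts": joint torques, N m; "position": TCP position; "tool_rot": TCP orientation; "force": force on the tool from outside, world axes, zero at the start; "moment": the same for the moment, N m; "opening": finger opening in mm; "finger_force": force on a finger pad.
Only numpy, scipy, OpenCV 4.12 (cv2) and the standard library are available. Lean on these libraries where they do the work, as an engineer would, in place of code of your own. Each camera call takes 0.05 s, during which the arm holds its last target. There are 200 camera calls.

## Working session

There is one attempt and no reset: what is moved stays moved. The work goes in short steps, Python scripts to look and compute and a shell command to move; the robot and the scene stay as the last step left them, time stands still between calls to the robot, and variables do not carry over. Pictures are saved under pics/ and viewed, at most 10 in all, crops included, and the job is handed in when it is done.

```bash
ls; mkdir -p pics; python3 - <<'E'
from rig import monitor, grab_frame, env
import cv2,pickle
s=monitor.observe();print(s, env.grasp_offset)
for n in("scene","top"):
    f=grab_frame(n);pickle.dump(f,open(n+".pkl","wb"));cv2.imwrite(f"pics/{n}0.png",f["pixels"][:,:,::-1])
    print(n,f["camera_matrix"],f["k1"],f["R"],f["t"])
E
```

```text
pics
{'time_s': 0.0, 'q': array([-1.31428350e+00,  2.63506016e-01, -4.89404831e-02,  1.25939487e+00,
        5.45221323e-06,  1.41549760e+00]), 'qd': array([-0.00014881,  0.00011451, -0.00152915,  0.00227359,  0.00045552,
       -0.00025882]), 'joint_efforts': array([ 2.32525585e-03, -6.37629461e+01,  3.84549809e+01,  1.42199328e-02,
       -1.20176819e-04,  3.06594029e-05]), 'position': array([ 210.06829167, -480.83990673,  230.83256011]), 'tool_rot': array([-3.07420834e+00, -6.42097382e-01,  7.44600670e-05]), 'force': array([-0.03245543, -0.46208921, -0.30311703]), 'moment': array([-0.03715018, -0.04155289,  0.03879758]), 'finger_force': 0.0, 'opening': 85.26600239265014} 18.700000000000003
scene [[518.16483819   0.         280.04910029]
 [  0.         518.16483819 212.11690941]
 [  0.           0.           1.        ]] -0.07814691234813907 [[-0.51759117 -0.85548183 -0.01581824]
 [-0.43198939  0.27723473 -0.85821097]
 [ 0.73856926 -0.4373691  -0.51305333]] [281.9459661  285.83569234 512.62114684]
top [[416.56973011   0.         280.05385076]
 [  0.         416.56973011 208.84003642]
 [  0.           0.           1.        ]] -0.11376287279134836 [[ 0.0134298  -0.99990432 -0.00331533]
 [-0.99008892 -0.01283426 -0.13985426]
 [ 0.13979833  0.00516068 -0.99016655]] [-22.96608992 564.13874045 830.88616862]
```

View pics/scene0.png

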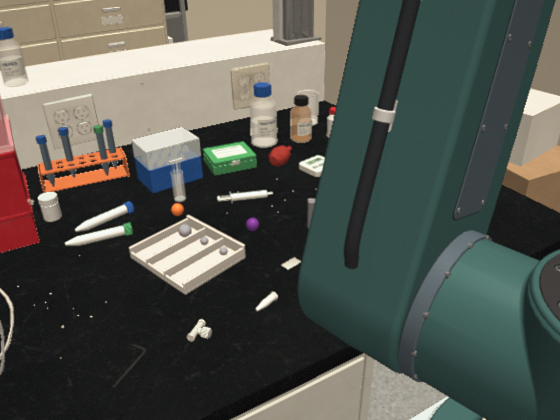

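View pics/top0.png

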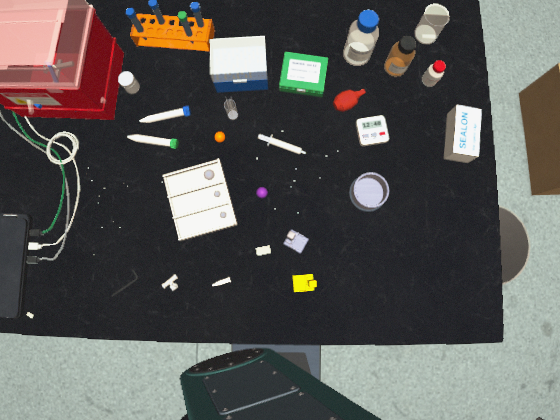

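The top view shows a metallic scoop at (296,241), the yellow scoop look-alike at (305,284), the jar at (369,192) and the tray at (200,199). The steel balls are at (209,174), (217,194) and (222,215). The orange (220,137) and purple (262,192) balls are decoys. The steel scoop at (296,241) and the largest steel ball at (209,174) fit the description, so I'll confirm both in an enlarged crop.

```bash
cat > h.py <<'E'
import numpy as np,cv2,pickle
def D(f): return np.array([f["k1"],0,0,0,0.])
def load(n): return pickle.load(open(n+".pkl","rb"))
def snap(n,save=None):
    from rig import grab_frame
    f=grab_frame(n); pickle.dump(f,open((save or n)+".pkl","wb")); return f
def ray(f,px,z):
    # cv2's undistortPoints inverts the 1+k1 r^2 model
    p=cv2.undistortPoints(np.array([[px]],float),f["camera_matrix"],D(f))[0,0]
    d=f["R"].T@np.array([p[0],p[1],1]); c=-f["R"].T@f["t"]
    return c+d*(z-c[2])/d[2]
def proj(f,X):
    return cv2.projectPoints(np.atleast_2d(np.array(X,float)),cv2.Rodrigues(f["R"])[0],f["t"],f["camera_matrix"],D(f))[0][:,0]
def crop(f,x0,y0,x1,y1,s,name):
    cv2.imwrite(name,cv2.resize(f["pixels"][y0:y1,x0:x1,::-1],None,fx=s,fy=s,interpolation=cv2.INTER_CUBIC))
E
python3 - <<'E'
from h import *
f=load("top")
a=f["pixels"][150:250,150:250];b=f["pixels"][215:315,250:350]
g=lambda i:cv2.resize(i[:,:,::-1],(400,400),interpolation=cv2.INTER_CUBIC)
cv2.imwrite("pics/c1.png",np.hstack([g(a),g(b)]))
for p,z in [((209,174),18),((296,241),0),((305,284),0),((369,192),40)]: print(p,ray(f,p,z))
E
```

```text
(209, 174) [642.06622266 140.36824522  18.        ]
(296, 241) [500.16457454 -50.75564377   0.        ]
(305, 284) [408.28248485 -70.86450259   0.        ]
(369, 192) [ 602.66448212 -202.7644428    40.        ]
```

View pics/c1.png

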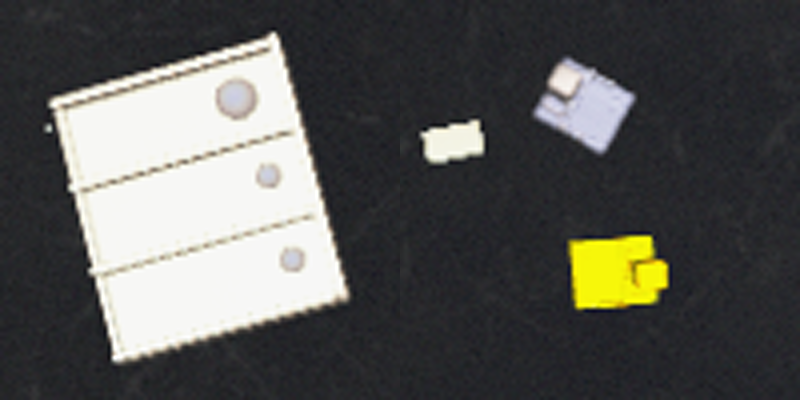

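The crop confirms it. The large polished ball sits in the far lane near the right-hand stop wall, at about full-frame (209,174). The grey steel scoop's grip top is at about (291,235) with the nose pointing lower right, and the yellow one is separate. Next I'll fit the poses by silhouette.

```bash
cat > fit.py <<'E'
from h import *
from scipy.optimize import minimize
S=8
def box(x0,x1,y0,y1,z0,z1): return [(x,y,z) for x in(x0,x1) for y in(y0,y1) for z in(z0,z1)]
TRAY=[box(-65,-60,-74,74,0,27)+box(60,65,-74,74,0,18)]
SCOOP=[box(-19,23,-17.5,17.5,0,2),box(9,23,-7,7,36,90)]
a=np.linspace(0,2*np.pi,60)
JAR=[[(38*np.cos(t),38*np.sin(t),z) for t in a for z in(0,40)]]
def target(f,win,fn):
    x0,y0,x1,y1=win
    im=cv2.resize(f["pixels"][y0:y1,x0:x1].astype(np.float32),None,fx=S,fy=S,interpolation=cv2.INTER_LINEAR)
    m=fn(im).astype(np.uint8)
    n,l,st,_=cv2.connectedComponentsWithStats(m)
    k=1+np.argmax(st[1:,4]); m=(l==k).astype(np.uint8)
    c,_=cv2.findContours(m,cv2.RETR_EXTERNAL,cv2.CHAIN_APPROX_NONE); cv2.drawContours(m,c,-1,1,-1)
    return m
def render(f,win,parts,p):
    x0,y0,x1,y1=win; m=np.zeros(((y1-y0)*S,(x1-x0)*S),np.uint8)
    c,s=np.cos(p[2]),np.sin(p[2]); R=np.array([[c,-s,0],[s,c,0],[0,0,1]])
    for P in parts:
        q=(proj(f,np.array(P)@R.T+[p[0],p[1],0])-[x0,y0]+.5)*S
        cv2.fillConvexPoly(m,cv2.convexHull((q*16).astype(np.int32)),1,shift=4)
    return m
def fit(views,parts,p0):
    T=[(f,w,target(f,w,fn)) for f,w,fn in views]
    cost=lambda p:sum((render(f,w,parts,[p[0],p[1],p[2]/50])!=t).sum() for f,w,t in T)/S/S
    x=np.array([p0[0],p0[1],p0[2]*50])
    for d in(6,2): 
        r=minimize(cost,x,method="Nelder-Mead",options=dict(initial_simplex=[x]+[x+d*e for e in np.eye(3)],xatol=.05,fatol=.05)); x=r.x
    return x[0],x[1],np.degrees(x[2]/50),r.fun,[t.sum()/S/S for _,_,t in T]
E
cat > s.py <<'E'
from fit import *
t=load("top");s=load("scene")
br=lambda im:im.mean(2)>120
mid=lambda im:im.mean(2)>75
print("tray top",fit([(t,(155,150,245,248),br)],TRAY,(600,150,1.86)))
print("tray scene",fit([(s,(120,205,255,300),mid)],TRAY,(600,150,1.86)))
print("scoop",fit([(t,(275,222,318,260),mid)],SCOOP,(500,-50,1.05)))
print("jar",fit([(t,(340,165,400,220),mid)],JAR,(600,-203,0)))
for p in [(209.2,174.5)]: print("ball top",ray(t,p,18))
print("ball scene",ray(s,(185.5,230),18))
E
python3 s.py
```

```text
tray top (np.float64(587.5966925747103), np.float64(161.33596431761902), np.float64(106.36022465654278), np.float64(68.0625), [np.float64(4123.671875)])
tray scene (np.float64(586.6360790314695), np.float64(158.5466948420585), np.float64(106.64727727805496), np.float64(104.671875), [np.float64(5347.96875)])
scoop (np.float64(499.23542123836285), np.float64(-52.05897192925939), np.float64(58.932766632471996), np.float64(44.59375), [np.float64(376.125)])
jar (np.float64(607.534865082453), np.float64(-206.59450463961127), np.float64(5.374580703752752), np.float64(91.75), [np.float64(1226.96875)])
ball top [640.95621189 139.88425166  18.        ]
ball scene [640.77867335 137.5639303   18.        ]
```

The tray is at about (587, 160) with yaw 106.5°, the scoop at (499, -52) with yaw 59° and the jar at (607, -206). I'll turn the tool so that it closes along scoop x.

```bash
cat > d.py <<'E'
# usage: python3 d.py x y z scoopyaw [nose-down tilt deg] : remaining turn/shift from measured pose, tool axes
import sys,numpy as np
from scipy.spatial.transform import Rotation as R
from rig import monitor
s=monitor.observe(); a=[float(v) for v in sys.argv[1:]]
T=R.from_rotvec(s["tool_rot"])
base=R.from_matrix(np.array([[0,1,0],[1,0,0],[0,0,-1.]]).T) # tool x=scoop y, tool y=scoop x, tool z=-z
cur=T*base.inv()
e=cur.as_euler("ZYX",degrees=True); print("t",round(s["time_s"],2),"pos",s["position"].round(1),"scoop yaw,pitch,roll",e.round(2),"F",s["force"].round(1),"open",round(s["opening"],1),"q",s["q"].round(2))
if a:
    tgt=R.from_euler("ZYX",[a[3],-(a[4] if len(a)>4 else 0),0],degrees=True)*base
    d=np.array(a[:3])-s["position"]
    print("turn",np.degrees((T.inv()*tgt).as_rotvec()).round(2),"shift now",T.inv().apply(d).round(1),"shift after turn",tgt.inv().apply(d).round(1))
E
python3 -m pendant '[[[0,0,-10.6],[0,0,0],1],[[0,0,-10.6],[0,0,0],1],[[0,0,-10.6],[0,0,0],1],[[0,0,-10.6],[0,0,0],1],[[0,0,-10.6],[0,0,0],1]]' 40
python3 -m pendant '[[[0,0,-10.6],[0,0,0],1],[[0,0,-10.6],[0,0,0],1],[[0,0,-10.6],[0,0,0],1],[[0,0,-10.6],[0,0,0],1],[[0,0,-10.6],[0,0,0],1]]'
python3 d.py 507.5 -38.4 150 58.9
```

```text
time_s: 0.72
position: [210.1, -480.9, 231.0]
tool_rot: [-2.459, -1.954, -0.0]
force: [-0.1, 0.9, -0.3]
opening: 85.6
finger_force: 0.0
time_s: 1.35
position: [210.1, -480.9, 231.0]
tool_rot: [-1.329, -2.846, -0.001]
force: [0.3, 0.1, 0.1]
opening: 85.4
finger_force: 0.0
t 1.35 pos [ 210.1 -480.9  231. ] scoop yaw,pitch,roll [ 3.994e+01 -2.000e-02  4.000e-02] F [0.3 0.1 0.1] open 85.4 q [-1.31  0.26 -0.05  1.26  0.   -0.44]
turn [  0.02  -0.03 -18.96] shift now [148.3 512.1  81.2] shift after turn [-26.1 532.5  81. ]
```

```bash

python3 -m pendant '[[[0,0,-9.5],[0,0,0],1],[[0,0,-9.5],[0,0,0],1],[[0,0,0],[-2.6,53,8],1],[[0,0,0],[-2.6,53,8],1],[[0,0,0],[-2.6,53,8],1]]'
python3 -m pendant '[[[0,0,0],[-2.6,53,8],1],[[0,0,0],[-2.6,53,8],1],[[0,0,0],[-2.6,53,8],1],[[0,0,0],[-2.6,53,8],1],[[0,0,0],[-2.6,53,8],1]]'
python3 d.py 507.5 -38.4 150 58.9
```

```text
time_s: 1.98
position: [300.2, -348.0, 206.8]
tool_rot: [-0.851, -3.024, -0.0]
force: [0.9, -0.4, -0.1]
opening: 85.6
finger_force: 0.0
time_s: 2.6
position: [449.5, -128.4, 167.0]
tool_rot: [-0.85, -3.024, 0.0]
force: [-0.2, -0.7, -0.0]
opening: 85.1
finger_force: 0.0
t 2.6 pos [ 449.5 -128.4  167. ] scoop yaw,pitch,roll [58.59  0.    0.  ] F [-0.2 -0.7 -0. ] open 85.1 q [-0.45  0.2  -0.32  1.06 -0.    0.1 ]
turn [-0.   -0.   -0.31] shift now [ -2.6 107.1  16.9] shift after turn [ -3.2 107.   17. ]
```

```bash
python3 - <<'E'
from fit import *
f=snap("scene","sceneB"); u=proj(f,[[499,-52,0],[507.5,-38.4,90],[607,-206,40]]);print(u)
x,y=u[0].astype(int); crop(f,max(0,x-80),max(0,y-90),min(560,x+80),y+50,4,"pics/c2.png");print(x-80,y-90)
E
```

```text
[[319.08867433 244.11291684]
 [310.65295005 199.26830599]
 [352.0029132  178.07814827]]
239 154
```

View pics/c2.png

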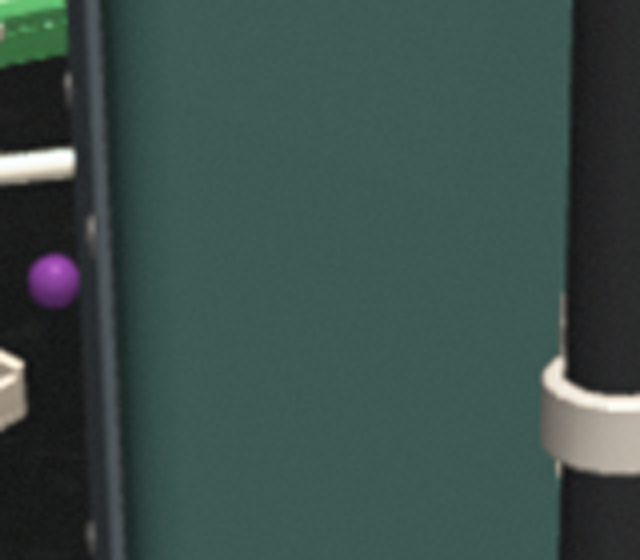

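The arm hides the scoop in this view; only the purple decoy shows, at (53,280) in the crop. In the first scene picture the grip top at about (312,199) agrees with the fit, so I'll go on.

```bash

python3 -m pendant '[[[0,0,-0.3],[-1.5,53.5,8],1],[[0,0,0],[-1.5,53.5,8],1],[[0,0,0],[0,0,0],1]]'
python3 d.py 507.5 -38.4 45 58.9
```

```text
time_s: 3.02
position: [507.6, -37.6, 150.3]
tool_rot: [-0.836, -3.027, -0.001]
force: [-0.5, -1.3, -0.1]
opening: 85.2
finger_force: 0.0
t 3.02 pos [507.6 -37.6 150.3] scoop yaw,pitch,roll [59.12  0.    0.08] F [-0.5 -1.3 -0.1] open 85.2 q [-0.23  0.28 -0.26  1.04  0.    0.3 ]
turn [-0.   -0.08  0.22] shift now [ -0.5  -0.8 105.3] shift after turn [ -0.3  -0.8 105.3]
```

```bash
python3 - <<'E'
from fit import *
f=snap("top","topB"); crop(f,240,180,360,270,5,"pics/c3.png")
E
```

```text
(no output)
```

View pics/c3.png

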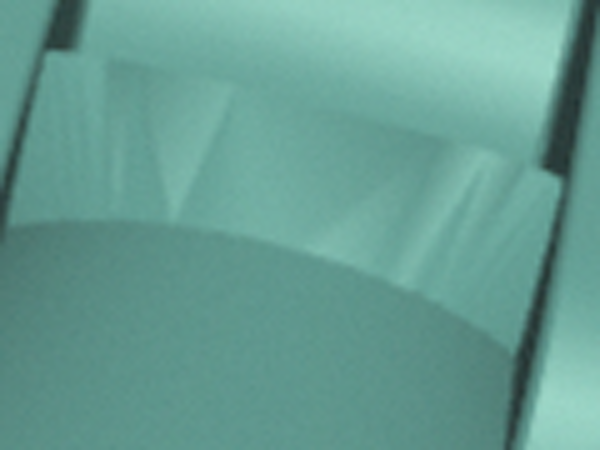

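The top view is fully blocked by the wrist, so I'll descend on the fitted pose while watching force.

```bash

python3 -m pendant '[[[0,0,0],[0,-0.7,35],1],[[0,0,0],[0,0,35],1],[[0,0,0],[0,0,20],1],[[0,0,0],[0,0,15],1],[[0,0,0],[0,0,0],1]]'
python3 d.py 507.5 -38.4 45 58.9
```

```text
time_s: 3.7
position: [505.5, -41.6, 45.8]
tool_rot: [-0.844, -3.024, 0.0]
force: [-0.4, 1.2, 0.5]
opening: 85.1
finger_force: 0.0
t 3.7 pos [505.5 -41.6  45.8] scoop yaw,pitch,roll [5.882e+01 4.000e-02 9.000e-02] F [-0.4  1.2  0.5] open 85.1 q [-0.24  0.37 -0.44  0.77 -0.    0.3 ]
turn [-0.04 -0.09 -0.08] shift now [-0.1  3.8  0.8] shift after turn [-0.1  3.8  0.8]
```

```bash

python3 -m pendant '[[[0,0,0],[0,3.8,0.8],1],[[0,0,0],[0,0,0],0.5],[[0,0,0],[0,0,0],0.3],[[0,0,0],[0,0,0],0.2],[[0,0,0],[0,0,0],0.15]]' 20
python3 -m pendant '[[[0,0,0],[0,0,0],0.1],[[0,0,0],[0,0,0],0],[[0,0,0],[0,0,0],0],[[0,0,0],[0,0,0],0],[[0,0,0],[0,0,0],0]]' 20
python3 d.py 507.5 -38.4 45 58.9
```

```text
time_s: 4.32
position: [508.5, -37.5, 45.5]
tool_rot: [0.842, 3.026, -0.0]
force: [2.3, 5.5, 0.0]
opening: 13.7
finger_force: 20.6
time_s: 4.95
position: [508.6, -37.5, 45.5]
tool_rot: [0.842, 3.026, 0.0]
force: [-0.1, -0.3, 1.7]
opening: 13.5
finger_force: 20.8
t 4.95 pos [508.6 -37.5  45.5] scoop yaw,pitch,roll [58.89 -0.   -0.  ] F [-0.1 -0.3  1.7] open 13.5 q [-0.23  0.37 -0.43  0.77  0.    0.31]
turn [ 0.    0.   -0.01] shift now [ 0.4 -1.3  0.5] shift after turn [ 0.4 -1.3  0.5]
```

Gripped: the opening is 13.5 mm against the 14 mm bar. I'll firm up the grip and lift.

```bash

python3 -m pendant '[[[0,0,0],[0,0,0],0],[[0,0,0],[0,0,0],0],[[0,0,0],[0,0,-30],0],[[0,0,0],[0,0,-35],0],[[0,0,0],[0,0,-20],0]]' 80
python3 -m pendant '[[[0,0,-9.6],[0,0,0],0],[[0,0,-9.6],[0,0,0],0],[[0,0,-9.6],[0,0,0],0],[[0,0,-9.6],[0,0,0],0],[[0,0,-9.2],[0,0,0],0]]'
python3 d.py 624.3 203.3 130 106.5
```

```text
time_s: 5.58
position: [508.7, -37.5, 131.7]
tool_rot: [0.842, 3.026, 0.0]
force: [0.8, -0.6, -1.7]
opening: 13.3
finger_force: 77.9
time_s: 6.2
position: [508.2, -37.4, 130.1]
tool_rot: [0.459, -3.107, -0.001]
force: [0.8, -0.6, -0.4]
opening: 13.0
finger_force: 77.9
t 6.2 pos [508.2 -37.4 130.1] scoop yaw,pitch,roll [ 1.0681e+02 -2.0000e-02  4.0000e-02] F [ 0.8 -0.6 -0.4] open 13.0 q [-0.23  0.29 -0.29  0.99  0.   -0.53]
turn [ 0.02 -0.04  0.31] shift now [-1.807e+02  1.969e+02  1.000e-01] shift after turn [-1.797e+02  1.978e+02  1.000e-01]
```

```bash

python3 -m pendant '[[[0,0,0],[-36,39.5,0],0],[[0,0,0],[-36,39.5,0],0],[[0,0,0],[-36,39.5,0],0],[[0,0,0],[-36,39.5,0],0],[[0,0,0],[-36,39,0],0]]'
python3 -m pendant '[[[0,0,0.2],[0,0,0],0],[[0,0,0],[0,0,0],0]]'
python3 d.py 624.3 203.3 130 106.5
python3 - <<'E'
from fit import *
f=snap("scene","sceneC"); crop(f,90,120,270,300,3.3,"pics/c4.png")
from rig import monitor
s=monitor.observe()
# expected scoop points from TCP
c,sn=np.cos(np.radians(106.5)),np.sin(np.radians(106.5))
o=s["position"]-[16*c,16*sn,45.5]
P=[o+[c*x-sn*y,sn*x+c*y,z] for x,y,z in [(-19,17.5,0),(-19,-17.5,0),(23,17.5,0),(23,-17.5,0),(16,0,36)]]
print("origin",o); print(((proj(f,P)-[90,120])*3.3).round(1))
E
```

```text
time_s: 6.82
position: [625.5, 204.2, 130.0]
tool_rot: [0.451, -3.108, 0.0]
force: [0.8, -0.1, -2.0]
opening: 12.6
finger_force: 78.1
time_s: 7.08
position: [624.7, 202.4, 129.9]
tool_rot: [0.446, -3.109, 0.0]
force: [0.9, -0.2, -0.6]
opening: 12.8
finger_force: 78.3
t 7.08 pos [624.7 202.4 129.9] scoop yaw,pitch,roll [1.0632e+02 0.0000e+00 7.0000e-02] F [ 0.9 -0.2 -0.6] open 12.8 q [ 0.19  0.53  0.11  1.15 -0.   -0.1 ]
turn [-0.   -0.07 -0.18] shift now [ 0.1  1.  -0.1] shift after turn [ 0.1  1.  -0.1]
origin [629.25746025 186.46238975  84.66427226]
[[270.3 287.1]
 [228.6 264.6]
 [201.3 320.1]
 [160.1 296.2]
 [181.4 238.7]]
```

View pics/c4.png

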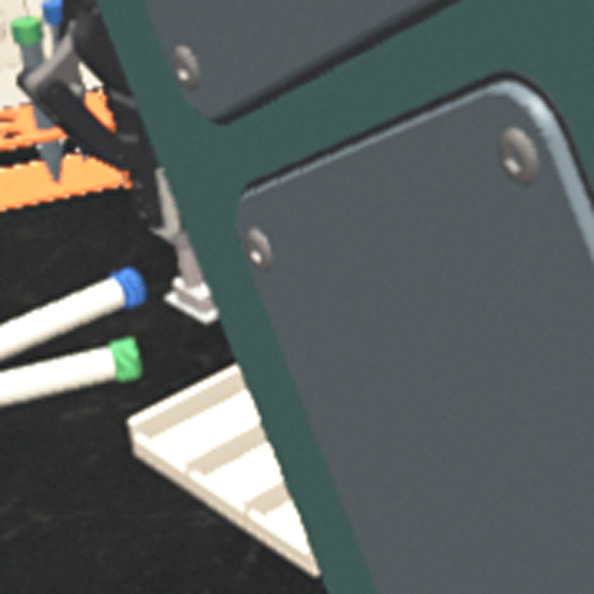

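In the crop the scoop's rear sole corners are at (165,297) and (207,322), against a predicted (160,296) and (201,320). That offset of about 2.7 mm matches the scene camera's bias on the tray, so the top-view tray pose holds and the scoop sits nominally in the fingers. I'll descend into the lane.

```bash

python3 -m pendant '[[[0,0,-0.1],[0,1,30],0],[[0,0,0],[0,0,25],0],[[0,0,0],[0,0,15],0],[[0,0,0],[0,0,4],0],[[0,0,0],[0,0,0],0]]'
python3 d.py 624.8 203.5 53 106.45
```

```text
time_s: 7.75
position: [625.2, 203.2, 57.1]
tool_rot: [-0.447, 3.109, 0.0]
force: [0.3, 0.5, 0.1]
opening: 12.8
finger_force: 78.3
t 7.75 pos [625.2 203.2  57.1] scoop yaw,pitch,roll [ 1.0637e+02  0.0000e+00 -4.0000e-02] F [0.3 0.5 0.1] open 12.8 q [ 0.19  0.58 -0.02  0.98 -0.   -0.1 ]
turn [-0.    0.04 -0.08] shift now [0.3 0.4 4.1] shift after turn [0.3 0.4 4.1]
```

```bash

python3 -m pendant '[[[0,0,0],[0,0,2.5],0],[[0,0,0],[0,0,1.5],0],[[0,0,0],[0,0,1],0],[[0,0,0],[0,0,0],0]]'
python3 -m pendant '[[[0,0,0],[0,0,0.7],0],[[0,0,0],[0,0,0],0]]'
python3 d.py
```

```text
time_s: 8.25
position: [625.0, 203.6, 51.7]
tool_rot: [-0.448, 3.109, 0.0]
force: [0.3, 1.0, 0.4]
opening: 13.3
finger_force: 78.8
time_s: 8.5
position: [625.2, 203.6, 51.6]
tool_rot: [-0.448, 3.108, 0.0]
force: [-1.5, -0.1, 10.1]
opening: 12.8
finger_force: 80.0
t 8.5 pos [625.2 203.6  51.6] scoop yaw,pitch,roll [ 1.064e+02  0.000e+00 -7.000e-02] F [-1.5 -0.1 10.1] open 12.8 q [ 0.19  0.58 -0.03  0.96  0.   -0.1 ]
```

```bash

python3 -m pendant '[[[0,0,0],[0,-3,-0.4],0],[[0,0,0],[0,-5,0],0],[[0,0,0],[0,-5,0],0],[[0,0,0],[0,-4,0],0],[[0,0,0],[0,-3,0],0]]'
python3 -m pendant '[[[0,0,0],[0,-3,0],0],[[0,0,0],[0,-3,0],0],[[0,0,0],[0,-3,0],0],[[0,0,0],[0,-3,0],0],[[0,0,0],[0,-3,0],0]]'
python3 -m pendant '[[[0,0,0],[0,-3,0],0],[[0,0,0],[0,-3,0],0],[[0,0,0],[0,-3,0],0],[[0,0,0],[0,-2,0],0],[[0,0,0],[0,-2,0],0]]'
python3 d.py
```

```text
time_s: 9.12
position: [631.0, 184.5, 51.7]
tool_rot: [-0.448, 3.108, 0.001]
force: [-0.4, 2.8, 6.1]
opening: 12.8
finger_force: 79.1
time_s: 9.75
position: [635.2, 170.1, 51.7]
tool_rot: [-0.448, 3.108, 0.001]
force: [-1.2, 3.1, 6.3]
opening: 12.6
finger_force: 79.2
time_s: 10.38
position: [638.8, 157.7, 51.7]
tool_rot: [-0.448, 3.108, 0.002]
force: [-0.0, 4.9, 6.2]
opening: 12.8
finger_force: 79.3
t 10.38 pos [638.8 157.7  51.7] scoop yaw,pitch,roll [ 1.0641e+02 -5.0000e-02 -7.0000e-02] F [-0.   4.9  6.2] open 12.8 q [ 0.12  0.58 -0.02  0.96  0.   -0.17]
```

```bash

python3 -m pendant '[[[0,0,0],[0,-1.5,0],0],[[0,0,0],[0,-1.5,0],0],[[0,0,0],[0,-1.5,0],0],[[0,0,0],[0,-1,0],0]]'
python3 -m pendant '[[[0,0,0],[0,-1,0],0],[[0,0,0],[0,-0.5,0],0],[[0,0,0],[0,0,0],0]]'
python3 d.py
```

```text
time_s: 10.88
position: [640.4, 152.4, 51.7]
tool_rot: [-0.448, 3.108, 0.001]
force: [-1.1, 4.4, 6.2]
opening: 12.7
finger_force: 79.3
time_s: 11.25
position: [640.8, 151.0, 51.7]
tool_rot: [-0.448, 3.108, 0.001]
force: [0.4, 3.5, 5.5]
opening: 12.8
finger_force: 79.3
t 11.25 pos [640.8 151.   51.7] scoop yaw,pitch,roll [ 1.064e+02 -4.000e-02 -7.000e-02] F [0.4 3.5 5.5] open 12.8 q [ 0.11  0.58 -0.02  0.96  0.   -0.18]
```

```bash

python3 -m pendant '[[[0,0,0],[0,-1,0],0],[[0,0,0],[0,-0.5,0],0],[[0,0,0],[0,0,0],0]]'
python3 -m pendant '[[[0,0,0],[0,-1,0],0],[[0,0,0],[0,0,0],0]]'
python3 -m pendant '[[[0,0,0],[0,-1,0],0],[[0,0,0],[0,0,0],0]]'
python3 d.py
```

```text
time_s: 11.62
position: [641.1, 150.0, 51.7]
tool_rot: [-0.449, 3.108, 0.003]
force: [-0.8, 5.9, 6.5]
opening: 12.9
finger_force: 79.3
time_s: 11.88
position: [641.2, 149.6, 51.8]
tool_rot: [-0.449, 3.108, 0.005]
force: [-3.5, 10.2, 8.8]
opening: 13.0
finger_force: 79.6
time_s: 12.12
position: [641.2, 149.4, 51.9]
tool_rot: [-0.45, 3.108, 0.007]
force: [-4.5, 14.0, 10.6]
opening: 12.9
finger_force: 80.0
t 12.12 pos [641.2 149.4  51.9] scoop yaw,pitch,roll [ 1.0647e+02 -2.4000e-01 -9.0000e-02] F [-4.5 14.  10.6] open 12.9 q [ 0.1   0.58 -0.02  0.97  0.   -0.18]
```

The nose has met the wall, with force rising to 14 N and the tool stalled. I'll ease off and lift.

```bash

python3 -m pendant '[[[0,0,0],[0,1.5,0],0],[[0,0,0],[0,1,-3],0],[[0,0,0],[0,0,-8],0],[[0,0,0],[0,0,-14],0],[[0,0,0],[0,0,-20],0]]'
python3 -m pendant '[[[0,0,0],[0,0,-20],0],[[0,0,0],[0,0,-20],0],[[0,0,0],[0,0,-12],0],[[0,0,0],[0,0,-4],0],[[0,0,0],[0,0,0],0]]'
python3 d.py 641 150 150 106.4
python3 - <<'E'
from fit import *
f=snap("scene","sceneD"); g=snap("top","topD")
a=lambda f,x,y:cv2.resize(f["pixels"][y:y+100,x:x+100,::-1],(400,400),interpolation=cv2.INTER_CUBIC)
cv2.imwrite("pics/c5.png",np.hstack([a(f,130,150),a(g,160,130)]))
E
```

```text
time_s: 12.75
position: [640.7, 149.3, 97.2]
tool_rot: [0.447, -3.109, 0.001]
force: [0.8, -1.1, -1.6]
opening: 12.9
finger_force: 78.3
time_s: 13.38
position: [640.7, 149.6, 152.0]
tool_rot: [0.448, -3.109, 0.0]
force: [0.0, -0.4, -2.3]
opening: 12.8
finger_force: 78.4
t 13.38 pos [640.7 149.6 152. ] scoop yaw,pitch,roll [1.0639e+02 1.0000e-02 1.0000e-02] F [ 0.  -0.4 -2.3] open 12.8 q [ 0.11  0.52  0.15  1.2  -0.   -0.18]
turn [-0.01 -0.01 -0.01] shift now [-0.4  0.2  2. ] shift after turn [-0.4  0.2  2. ]
```

View pics/c5.png

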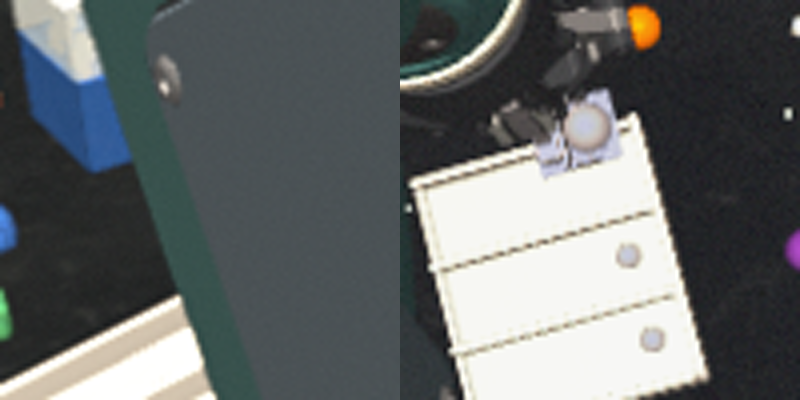

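The large ball rides in the pocket at crop (588,128) and its lane is empty. Before the transfer I'll check the jar fit with an overlay.

```bash
python3 - <<'E'
from fit import *
f=load("topD")
im=cv2.resize(f["pixels"][155:230,330:410,::-1],None,fx=7,fy=7,interpolation=cv2.INTER_CUBIC)
for r,z,c in [(38,40,(0,0,255)),(34,40,(0,255,0)),(34,5,(255,0,0))]:
    q=(proj(f,[(607.5+r*np.cos(t),-206.6+r*np.sin(t),z) for t in a])-[330,155]+.5)*7
    cv2.polylines(im,[q.astype(np.int32)],True,c,1)
cv2.imwrite("pics/c6.png",im)
E
```

```text
(no output)
```

View pics/c6.png

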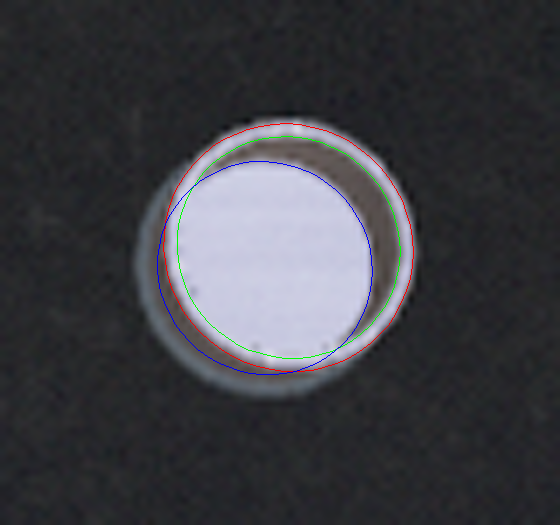

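The overlay matches the rim (red and green) and the floor (blue), so the jar pose is confirmed. I'll carry the ball over gently.

```bash

python3 -m pendant '[[[0,0,0],[2.1,-4.5,0],0],[[0,0,0],[5.1,-10.8,0],0],[[0,0,0],[8.6,-18,0],0],[[0,0,0],[12,-25.3,0],0],[[0,0,0],[14.6,-30.7,0],0]]'
python3 -m pendant '[[[0,0,0],[16.3,-34.3,0],0],[[0,0,0],[16.3,-34.3,0],0],[[0,0,0],[15.4,-32.5,0],0],[[0,0,0],[13.7,-29,0],0],[[0,0,0],[11.2,-23.5,0],0]]'
python3 -m pendant '[[[0,0,0],[8.2,-17.2,0],0],[[0,0,0],[5.1,-10.8,0],0],[[0,0,0],[3,-6.3,0],0],[[0,0,0],[1.3,-2.7,0],0],[[0,0,0],[0,0,0],0]]'
python3 d.py 592.8 -156.7 91 106.5
```

```text
time_s: 14.1
position: [624.7, 50.3, 152.2]
tool_rot: [-0.448, 3.109, -0.0]
force: [0.8, -0.2, -1.8]
opening: 12.9
finger_force: 78.4
time_s: 14.72
position: [597.7, -118.3, 152.3]
tool_rot: [0.446, -3.11, 0.0]
force: [0.2, 0.2, -1.8]
opening: 13.2
finger_force: 78.4
time_s: 15.35
position: [592.3, -156.0, 152.2]
tool_rot: [0.449, -3.109, -0.0]
force: [0.8, 0.1, -2.3]
opening: 12.8
finger_force: 78.4
t 15.35 pos [ 592.3 -156.   152.2] scoop yaw,pitch,roll [ 1.0642e+02 -1.0000e-02  0.0000e+00] F [ 0.8  0.1 -2.3] open 12.8 q [-0.39  0.44  0.01  1.14  0.   -0.68]
turn [ 0.01 -0.   -0.08] shift now [-0.3 -0.9 61.2] shift after turn [-0.3 -0.9 61.2]
```

```bash

python3 -m pendant '[[[0,0,0],[0,-0.5,8],0],[[0,0,0],[0,-0.4,17],0],[[0,0,0],[0,0,20],0],[[0,0,0],[0,0,12],0],[[0,0,0],[0,0,4],0]]'
python3 -m pendant '[[[0,0,0],[0,0,0],0],[[0,0,0],[0,0,0],0]]'
python3 d.py 592.8 -156.7 91 106.5
python3 -m pendant '[[[-9,0,0],[0,-7.1,-5.5],0],[[0,0,0],[0,0,0],0]]'
python3 - <<'E'
import numpy as np
for th in (9,18,27,36,45,50):
    t=np.radians(th);h=35*np.cos(t)-45.5*np.sin(t);v=35*np.sin(t)+45.5*np.cos(t)
    print(th,(602.7-.284*h).round(1),(-190.3+.959*h).round(1),(45+v).round(1))
E
python3 d.py 594 -159.9 95.4 106.5 9
```

```text
time_s: 15.98
position: [592.2, -156.9, 90.5]
tool_rot: [0.448, -3.109, -0.001]
force: [0.5, -0.4, -1.3]
opening: 12.9
finger_force: 78.4
time_s: 16.23
position: [592.8, -157.3, 91.8]
tool_rot: [-0.448, 3.109, -0.001]
force: [-0.6, 0.5, -1.2]
opening: 13.2
finger_force: 78.4
t 16.23 pos [ 592.8 -157.3   91.8] scoop yaw,pitch,roll [ 1.0639e+02  3.0000e-02 -4.0000e-02] F [-0.6  0.5 -1.2] open 13.2 q [-0.39  0.48 -0.09  1.    0.   -0.68]
turn [-0.03  0.04 -0.11] shift now [-0.2  0.6  0.8] shift after turn [-0.2  0.6  0.8]
time_s: 16.48
position: [595.2, -166.1, 96.7]
tool_rot: [0.44, -3.079, -0.243]
force: [0.9, 1.3, -2.1]
opening: 13.2
finger_force: 78.8
9 594.9 -164.0 95.4
18 597.2 -171.9 99.1
27 599.7 -180.2 101.4
36 602.3 -188.8 102.4
45 604.8 -197.4 101.9
50 606.2 -202.2 101.1
t 16.48 pos [ 595.2 -166.1   96.7] scoop yaw,pitch,roll [ 1.0626e+02 -9.0300e+00 -3.0000e-02] F [ 0.9  1.3 -2.1] open 13.2 q [-0.46  0.55  0.04  1.16  0.12 -0.75]
turn [ 0.03  0.07 -0.24] shift now [-0.5  6.   2.3] shift after turn [-0.6  6.   2.3]
```

```bash

python3 -m pendant '[[[-9,0,0],[0,-6,-5.5],0],[[-9,0,0],[0,-6,-5.5],0],[[0,0,0],[0,0,0],0]]'
python3 d.py 599.7 -180.2 101.4 106.5 27
python3 -m pendant '[[[-9,0,0],[0,-6.7,-6],0],[[-9,0,0],[0,-6.7,-6],0],[[0,0,0],[0,0,0],0],[[0,0,0],[0,0,0],0]]'
python3 d.py 604.8 -197.4 101.9 106.5 45
python3 - <<'E'
from fit import *
g=snap("top","topE"); f=snap("scene","sceneE")
a=lambda f,x,y:cv2.resize(f["pixels"][y:y+100,x:x+100,::-1],(400,400),interpolation=cv2.INTER_CUBIC)
cv2.imwrite("pics/c7.png",np.hstack([a(f,300,120),a(g,320,140)]))
E
```

```text
time_s: 16.85
position: [598.6, -179.4, 102.3]
tool_rot: [0.422, -2.96, -0.712]
force: [0.3, 0.7, -1.9]
opening: 13.2
finger_force: 78.8
t 16.85 pos [ 598.6 -179.4  102.3] scoop yaw,pitch,roll [106.21 -27.06   0.15] F [ 0.3  0.7 -1.9] open 13.2 q [-0.56  0.74  0.32  1.52  0.3  -0.9 ]
turn [ 0.06 -0.01 -0.26] shift now [-0.9 -1.3  0.3] shift after turn [-0.9 -1.3  0.3]
time_s: 17.35
position: [603.9, -193.8, 108.5]
tool_rot: [0.403, -2.781, -1.143]
force: [0.4, 0.2, -0.5]
opening: 12.9
finger_force: 79.1
t 17.35 pos [ 603.9 -193.8  108.5] scoop yaw,pitch,roll [ 1.0654e+02 -4.4680e+01 -8.0000e-02] F [ 0.4  0.2 -0.5] open 12.9 q [-0.64  0.97  0.65  1.92  0.44 -1.08]
turn [-0.32  0.05  0.03] shift now [ 0.1 -7.3  2.1] shift after turn [ 0.1 -7.3  2. ]
```

View pics/c7.png

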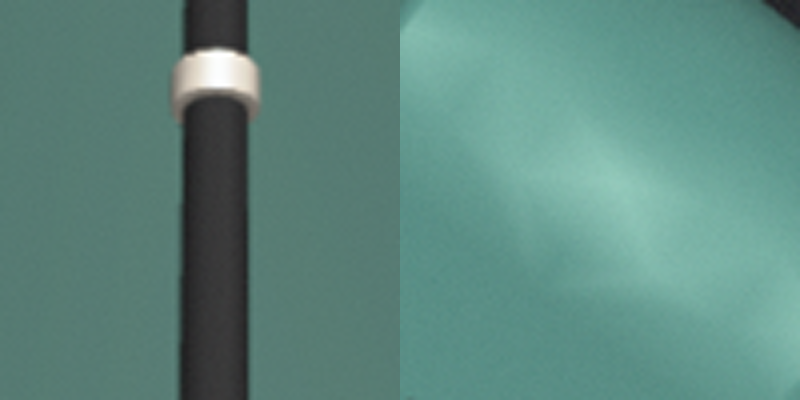

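Both views are blocked by the arm. The ball should have rolled out at 45°, so I'll back off and untilt to look.

```bash

python3 -m pendant '[[[0,0,0],[0,0,0],0],[[0,0,0],[0,10,-3],0],[[0,0,0],[0,20,-3],0],[[0,0,0],[0,20,-3],0],[[9,0,0],[0,10,0],0]]'
python3 -m pendant '[[[9,0,0],[0,8,0],0],[[9,0,0],[0,8,0],0],[[9,0,0],[0,8,0],0],[[8.8,0,0],[0,8,0],0],[[0,0,0],[0,0,0],0]]'
python3 -m pendant '[[[0,0,0],[0,20,0],0],[[0,0,0],[0,40,0],0],[[0,0,0],[0,30,0],0],[[0,0,0],[0,5,0],0],[[0,0,0],[0,0,0],0]]'
python3 d.py 500 -52 90 106.5
python3 - <<'E'
from fit import *
g=snap("top","topE"); f=snap("scene","sceneE")
a=lambda f,x,y:cv2.resize(f["pixels"][y:y+100,x:x+100,::-1],(400,400),interpolation=cv2.INTER_CUBIC)
cv2.imwrite("pics/c8.png",np.hstack([a(f,300,120),a(g,320,140)]))
E
```

```text
time_s: 18.08
position: [592.9, -160.0, 155.3]
tool_rot: [0.411, -2.876, -0.934]
force: [0.6, 0.5, -1.8]
opening: 12.8
finger_force: 79.0
time_s: 18.7
position: [583.9, -129.0, 170.9]
tool_rot: [-0.453, 3.107, 0.003]
force: [0.1, -1.6, -0.4]
opening: 12.9
finger_force: 79.0
time_s: 19.32
position: [558.4, -41.0, 168.8]
tool_rot: [0.448, -3.109, -0.007]
force: [-0.7, -1.1, -1.4]
opening: 12.7
finger_force: 79.0
t 19.32 pos [558.4 -41.  168.8] scoop yaw,pitch,roll [ 1.0639e+02 -2.4000e-01  2.0000e-02] F [-0.7 -1.1 -1.4] open 12.7 q [-0.22  0.35 -0.09  1.13  0.   -0.51]
turn [ 0.24 -0.02 -0.11] shift now [59.1  5.6 78.9] shift after turn [59.1  6.  78.8]
```

View pics/c8.png

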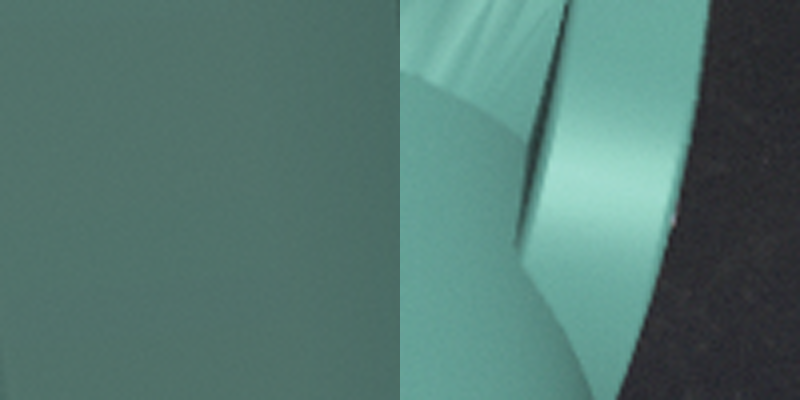

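The jar is still hidden, and I have no views left, so I'll check by numbers from here. Next I'll set the scoop back on its original clear spot.

```bash

python3 d.py 508.6 -37.5 60 106.4
python3 -m pendant '[[[0.2,0,0],[15,4,20],0],[[0,0,0],[17,4,30],0],[[0,0,0],[10,2,30],0],[[0,0,0],[5,1,20],0],[[0,0,0],[0,0,0],0]]'
python3 d.py 508.6 -37.5 47 106.4
```

```text
t 19.43 pos [558.5 -41.6 168.8] scoop yaw,pitch,roll [ 1.0634e+02 -2.2000e-01  1.0000e-02] F [ 0.2  0.4 -1. ] open 12.4 q [-0.22  0.35 -0.09  1.13  0.   -0.51]
turn [ 0.22 -0.01 -0.06] shift now [ 46.7  17.5 108.8] shift after turn [ 46.7  18.  108.8]
time_s: 20.05
position: [509.2, -44.0, 68.0]
tool_rot: [0.446, -3.107, -0.002]
force: [-0.4, -0.4, 0.4]
opening: 13.1
finger_force: 79.0
t 20.05 pos [509.2 -44.   68. ] scoop yaw,pitch,roll [ 1.0632e+02 -8.0000e-02  1.3000e-01] F [-0.4 -0.4  0.4] open 13.1 q [-0.25  0.35 -0.39  0.83  0.   -0.53]
turn [ 0.08 -0.13 -0.08] shift now [-1.3  6.4 21. ] shift after turn [-1.3  6.4 21. ]
```

```bash

python3 -m pendant '[[[0,0,0],[-1,6,10],0],[[0,0,0],[0,0,8],0],[[0,0,0],[0,0,2.5],0],[[0,0,0],[0,0,0],0],[[0,0,0],[0,0,0],0]]'
python3 d.py 508.6 -37.5 45.5 106.4
```

```text
time_s: 20.68
position: [509.5, -37.5, 48.7]
tool_rot: [-0.448, 3.109, -0.0]
force: [0.1, -0.0, -1.0]
opening: 12.8
finger_force: 79.0
t 20.68 pos [509.5 -37.5  48.7] scoop yaw,pitch,roll [ 1.064e+02  1.000e-02 -2.000e-02] F [ 0.1 -0.  -1. ] open 12.8 q [-0.23  0.37 -0.43  0.77 -0.   -0.52]
turn [-0.01  0.02 -0.  ] shift now [0.9 0.3 3.2] shift after turn [0.9 0.3 3.2]
```

```bash

python3 -m pendant '[[[0,0,0],[0,0,2],0],[[0,0,0],[0,0,0.7],0],[[0,0,0],[0,0,0],0]]'
python3 -m pendant '[[[0,0,0],[0,0,0.5],0],[[0,0,0],[0,0,0],0]]'
python3 -m pendant '[[[0,0,0],[0,0,0.4],0],[[0,0,0],[0,0,0],0]]'
python3 d.py
```

```text
time_s: 21.05
position: [509.3, -37.5, 45.7]
tool_rot: [0.448, -3.109, -0.0]
force: [-0.1, 0.3, -1.3]
opening: 12.8
finger_force: 79.2
time_s: 21.3
position: [509.4, -37.5, 45.6]
tool_rot: [-0.448, 3.109, -0.0]
force: [-1.8, 1.1, 5.8]
opening: 12.7
finger_force: 80.3
time_s: 21.55
position: [509.5, -37.4, 45.6]
tool_rot: [-0.448, 3.109, -0.0]
force: [-3.5, 0.8, 13.5]
opening: 12.9
finger_force: 81.2
t 21.55 pos [509.5 -37.4  45.6] scoop yaw,pitch,roll [ 1.064e+02  2.000e-02 -5.000e-02] F [-3.5  0.8 13.5] open 12.9 q [-0.23  0.37 -0.43  0.77  0.   -0.52]
```

Contact. I'll ease off, open gradually and rise.

```bash

python3 -m pendant '[[[0,0,0],[0,0,-0.8],0],[[0,0,0],[0,0,0],0],[[0,0,0],[0,0,0],0.2],[[0,0,0],[0,0,0],0.3],[[0,0,0],[0,0,0],0.5]]' 20
python3 -m pendant '[[[0,0,0],[0,0,0],0.8],[[0,0,0],[0,0,0],1],[[0,0,0],[0,0,-30],1],[[0,0,0],[0,0,-50],1],[[0,0,0],[0,0,-50],1]]'
python3 -m pendant '[[[0,0,0],[0,40,-20],1],[[0,0,0],[0,60,0],1],[[0,0,0],[0,60,0],1],[[0,0,0],[0,60,0],1],[[0,0,0],[0,30,0],1]]'
python3 d.py
python3 - <<'E'
from fit import *
f=snap("top","topF"); g=snap("scene","sceneF"); o=load("topD")
c=proj(f,[607.5,-206.6,5])[0]; print("jar floor px",c)
mid=lambda im:im.mean(2)>75
print("scoop",fit([(f,(275,222,318,262),mid)],SCOOP,(514,-53,1.857)))
w=lambda f:f["pixels"][165:218,345:395].astype(int)
d=np.abs(w(f)-w(o)).sum(2)
ys,xs=np.where(d>60); print("changed px",len(xs), xs.mean()+345 if len(xs) else 0, ys.mean()+165 if len(xs) else 0)
for r in d[::2,::2]: print("".join("#" if v>60 else "+" if v>30 else "." for v in r))
E
```

```text
time_s: 22.18
position: [509.3, -37.5, 45.6]
tool_rot: [0.448, -3.109, -0.0]
force: [-0.0, -0.5, 0.0]
opening: 42.3
finger_force: 0.0
time_s: 22.8
position: [509.0, -37.4, 177.1]
tool_rot: [0.448, -3.109, -0.0]
force: [0.5, 0.3, -0.1]
opening: 85.4
finger_force: 0.0
time_s: 23.42
position: [437.5, 204.7, 195.8]
tool_rot: [-0.451, 3.109, 0.0]
force: [0.9, -0.6, -0.1]
opening: 85.5
finger_force: 0.0
t 23.43 pos [437.5 204.7 195.8] scoop yaw,pitch,roll [ 1.0652e+02 -1.0000e-02 -1.0000e-02] F [ 0.9 -0.6 -0.1] open 85.5 q [ 0.27  0.21 -0.22  1.14  0.   -0.02]
jar floor px [367.39466471 192.72156735]
scoop (np.float64(513.5889289257871), np.float64(-52.47483181521807), np.float64(107.08061632028071), np.float64(43.234375), [np.float64(363.375)])
changed px 85 377.61176470588236 190.2235294117647
................+........
.........................
.........................
.........................
.........................
.........................
.........................
.........................
......+..................
.........................
...............###.......
..............###++#.....
..............##+..#.....
..............##+..#.....
..............######.....
...............####......
......+..................
.........................
.........................
.........................
.........................
.........................
.........................
.........................
.........................
.........................
.........................
```

The ball shows in the jar at (378,190), about 20 mm from the axis. The scoop fits upright at (513.6, -52.5) with the same residual as at the start, and the arm is clear.

```bash
python3 - <<'E'
from h import *
print(ray(load("topF"),(378,190.2),17)-[607.5,-206.6,0])
from rig import ticket
print(ticket.job_done())
E
```

```text
[  3.70226342 -20.85902098  17.        ]
the job is handed in; nothing more can be done
None
```

I handed the job in at about 23.5 s of the 61 s limit: the large ball is in the jar about 21 mm from its axis, and the scoop stands upright on the bare worktop with the arm clear (judged result not shown).

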